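Close a painted split enclosure on its dowels and hold it shut

ROBOT

A 6-joint arm with a two-finger parallel gripper is mounted at the origin on the work surface. World frame = base frame: x ahead of the robot, y to its left, z up, the work surface at z = 0. Lengths are in m, angles in rad, forces in N, time in s.
With the tool pointing down it reaches from about 0.3 to 0.875 m from the base axis. Payload 4.2 kg.
Tool frame: the origin (TCP) lies between the finger pads; the fingertips stand 22 mm ahead of it and the grasp point (between the pads) lies 3 mm ahead of it; z points along the fingers, y is the direction in which the jaws open and shut (so a half turn about z gives the same grasp; the last joint's range is limited). The gripper opens to 85 mm and grips with 20 to 120 N. Pads are 22 mm wide; open, the fingers measure 114 mm over their backs; the gripper's body (76 mm by 85 mm) begins 54 mm behind the grasp point. The pads swing forward as they close: fully open they stand 13 mm farther back than shut.
Start: joints at [-1.145, 0.32, 1.565, -0, 1.257, -0.02], TCP at [0.248, -0.519, 0.253] pointing down, gripper open.
Joint ranges: [-3.11, 3.11], [-0.84, 2.01], [0.21, 2.61], [-1.34, 4.49], [0.05, 2.63], [-2.56, 2.56]. Speed limits (rad/s): [2.57, 2.57, 3.14, 3.14, 3.14, 3.14].

INTERFACE

Orientations are given as a 3x3 rotation matrix whose columns are the frame's x, y, z axes.
In Python, from workcell import r, eyes gives the robot as it stands. The module is installed in compiled form; this text tells all that it offers.
- The arm moves only by the tool send_rows, never from a script. Its argument "moves" is a list that holds one entry, the list of rows, each a list of 7 numbers: the closure, from 0 (fully open) to 1 (shut), then the shift along the tool's x, y, z in m, then the turn, a rotation vector about the tool's x, y, z in rad. A call has 1 to 8 rows; each row is the pose to reach, as a shift and turn from the pose measured when the call began, along the tool's axes at that moment; what a row does not reach only later rows make up. A row lasts 1/8 s, in which the tool goes at most 62.5 mm and 10.7 degrees, less where a joint would pass 70% of its speed; a pose out of reach is approached as far as the arm can. A call with a gripper value outside its range is refused whole. The fingers move at their own pace and stop on an object; "squeeze" is the grip in N (left out, the last holds). Time passes only in rows, so rows that repeat a pose let the fingers close. It gives the time, the measured TCP pose, the force and the opening at its end, in the units of the state.
- r.state(): the state, without advancing time (a new reading comes with each control period).
- eyes.capture(name): name is "scene" or "top" or "wrist"; returns the picture (384x512x3 uint8, blue, green, red); there is no depth.
- eyes.camera_info(name): a dict with "K" (3x3 intrinsics, pixels), "view" (4x4, takes a point from world to camera coordinates); the wrist camera has in their place "hand_eye" (4x4, takes a point from camera to tool coordinates, whose origin is the TCP and whose axes are the flange's). Camera axes: x right, y down, z forward; pixel columns grow to the right and rows downward; lengths in m; the calibration is good to about 2 mm. A picture is of the moment at which its call begins: read the wrist's pose just before it. camera_info takes no time and is no camera call.
- r.job_done(): hands the job in, once; it reports no verdict.
The state is a dict: "clock": time; "qpos": joint angles; "qd": joint speeds; "tau": joint torques, N m; "position": TCP position; "tcp_rot": TCP orientation; "contact_force": force on the tool from outside, world axes, zero at the start; "wrist_torque": the same for the moment, N m; "opening": finger opening in m.
Only numpy, scipy, OpenCV 4.12 (cv2) and the standard library are available. Lean on these libraries where they do the work, as an engineer would, in place of code of your own. Each camera call takes 0.05 s, during which the arm holds its last target. There are 200 camera calls.

TASK

Fit the teal upper half of the enclosure onto the teal lower half, its holes over the matching dowels, and press it down against the springy seal until the two halves meet with no gap, keeping them shut for at least two seconds. Finish while still holding the pair pressed fully shut: do not let go. Leave the unpainted half, the paint jar and the sanding block where they are.

Things in the scene. Friction and masses are not known exactly. Their poses are not given: they have to be found in the camera images.
- upper_teal: Loose teal wooden upper half, lying joint face down, 110 x 60 x 45 mm (x, y, z), 0.15-0.29 kg, plain sides. Origin: centre of its underside; x along its length, z up. In the underside on its x axis two round blind holes 30 mm deep, 2 mm chamfers: 18.5 mm diameter at x = +30 mm, 12.5 mm at x = -30 mm. A flat cream disc (18 mm) on top, at x = +30 mm, marks the large-hole end.
- upper_raw: The spare unpainted pale wood upper half (dark disc), same shape as the teal one: 110 x 60 x 45 mm, origin at the centre of its underside. A bystander, to be left alone. (The closed teal boxes farther off to the robot's left are finished ones, scenery only.)
- lower: Fixed teal lower half, 110 x 60 mm, joint face 57 mm above the bench, on a plywood board 150 x 90 x 12 mm. Origin: centre of the board's underside; x along its length, z up. Two dowels stand 25 mm out of the joint face: brass 16 mm diameter at x = +30 mm, steel 10 mm at x = -30 mm, last 8 mm tapered (tip radius 3 mm less). Fits one way only: cream disc over the brass dowel.
- joint_face (a point): Centre of the lower half's joint face, 57 mm above the bench, axes as the lower half. The upper half's origin comes here when the pair is fully shut.
- seal (a joint): Springy seal: two black strips (100 x 6 mm) along the long edges of the joint face, moving as one, standing 5 mm proud of it. 0 = free, 0.005 m = pressed flush. 4.5 N starts it, 12 N presses it flush; the upper half's weight alone does not. A downward push of 12 to 25 N holds the pair shut; it springs back when the push ends.
- jar: Paint jar with a teal label, 64 mm diameter, 85 mm high, origin at the centre of its underside. A bystander.
- sander: Sanding block, cork on a maroon abrasive pad, 100 x 65 x 38 mm, origin at the centre of its underside. A bystander.
Things that resemble listed ones, but are neither listed nor needed, are in the scene too. What is shaped like the upper_teal but green or orange is not meant.

How it is judged:
On the way, in this order (a step that is already met when the one before it is completed fails the run):
1. the teal upper half is lifted off the bench (height (world z) of upper_teal above 0.03 m), for 0.1 s.
2. the robot presses the teal halves shut on the dowels for two seconds (horizontal distance between upper_teal and joint_face below 0.004 m and z of upper_teal in the frame of joint_face below 0.0022 m and angle between the z axis of upper_teal and the z axis of lower, either way round below 0.06 rad and angle between the x axis of upper_teal and the x axis of lower, either way round below 0.08 rad and contact force between the fingers and upper_teal above 2 N), for 2 s.
At the end, for the whole second after the job is handed in: The teal upper half is on the dowels (within 4 mm and 0.08 rad of the lower half), the gap at the joint is under 2.2 mm against the sprung seal, and the gripper's fingers are still pushing or holding it with more than 2 N (all of step 2); the arm keeps its last pose, push and grip.
It fails at once if a bystander (unpainted half, jar, sanding block) is displaced by more than 30 mm (distance of any of upper_raw, jar, sander from where it was at the start of the episode above 0.03 m).
It fails at once if the jar is tipped over (angle between jar's own z axis and vertical above 0.5 rad).
It also fails if it takes over 42 s, if anything falls off the work surface, if the arm or the gripper's body presses on something with over 40 N, if the wrist force passes 120 N, or if a joint passes its speed limit or range.

## Working session

There is one attempt and no reset: what is moved stays moved. The work goes in short steps, Python scripts to look and compute and a tool call to move; the robot and the scene stay as the last step left them, time stands still between calls to the robot, and variables do not carry over. Pictures are saved under pics/ and viewed, about 8 in all and at most 12, crops included, and the job is handed in when it is done.

Besides the shell and the picture viewer there is one more tool, called after ">>>" as name(argument=value, ...), one argument or row to a line, values as JSON. send_rows: Moves the arm, as the interface text tells. Its arguments: {"type":"object","properties":{"moves":{"type":"array"},"squeeze":{"type":"number"}},"required":["moves"]}

```bash
mkdir -p pics; python3 - <<'E'
from workcell import r, eyes
import cv2, numpy as np
s=r.state()
for k in ("clock","position","tcp_rot","contact_force","opening"): print(k,np.round(s[k],4).tolist())
for n in("scene","top","wrist"):
    im=eyes.capture(n); cv2.imwrite(f"pics/{n}0.png",im)
    c=eyes.camera_info(n); print(n,{k:np.round(v,4).tolist() for k,v in c.items() if k in("K","view","hand_eye")})
a=cv2.imread("pics/scene0.png");b=cv2.imread("pics/top0.png")
E
```

```text
clock 0.0
position [0.2478, -0.5184, 0.2525]
tcp_rot [[0.9023, 0.4312, -0.0008], [0.4312, -0.9023, 0.0017], [0.0, -0.0018, -1.0]]
contact_force [-0.4786, -0.3493, 0.0559]
opening 0.0854
scene {'K': [[381.2215, 0.0, 253.2755], [0.0, 381.2215, 196.2536], [0.0, 0.0, 1.0]], 'view': [[0.8491, 0.5277, 0.0237, -0.474], [0.319, -0.4764, -0.8193, -0.1064], [-0.4211, 0.7033, -0.5728, 1.1005], [0.0, 0.0, 0.0, 1.0]]}
top {'K': [[494.7299, 0.0, 257.1452], [0.0, 494.7299, 186.6419], [0.0, 0.0, 1.0]], 'view': [[0.0279, -0.9996, -0.0093, -0.0126], [-0.9829, -0.0257, -0.1821, 0.5514], [0.1818, 0.0143, -0.9832, 1.1924], [0.0, 0.0, 0.0, 1.0]]}
wrist {'K': [[264.434, 0.0, 258.9435], [0.0, 264.434, 193.7117], [0.0, 0.0, 1.0]], 'hand_eye': [[0.001, -0.9446, -0.3283, 0.0837], [1.0, 0.0008, 0.0009, -0.0005], [-0.0006, -0.3283, 0.9446, -0.119], [0.0, 0.0, 0.0, 1.0]]}
```

View pics/top0.png

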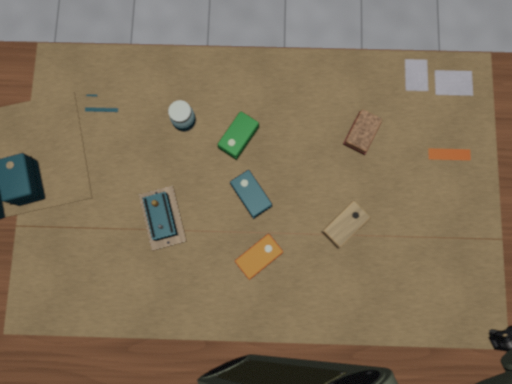

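View pics/scene0.png

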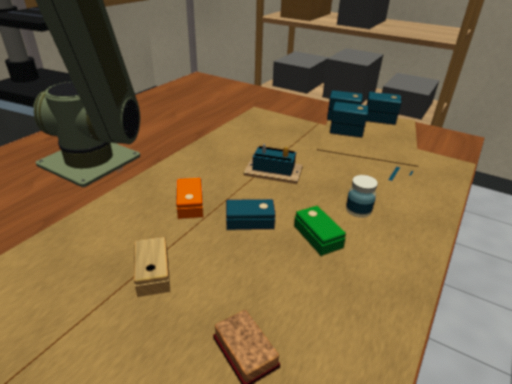

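Top view: the candidates are the teal block with cream disc at (251,194), green at (239,135), orange at (259,257), unpainted at (346,224), the closed teal boxes at (20,180), and the fixed lower half with dowels at (161,217). I choose the teal block at (251,194), and will check it and the lower half in one enlarged crop.

```bash
cat > h.py <<'E'
from workcell import r, eyes
import cv2, numpy as np
def cam(n,s=None):
    c=eyes.camera_info(n); K=np.array(c["K"])
    if n!="wrist": T=np.linalg.inv(np.array(c["view"]))
    else:
        P=np.eye(4);P[:3,:3]=s["tcp_rot"];P[:3,3]=s["position"];T=P@np.array(c["hand_eye"])
    return K,T
def ray(K,T,p,z):
    p=np.atleast_2d(np.array(p,float)); d=(T[:3,:3]@np.linalg.inv(K)@np.c_[p,np.ones(len(p))].T).T
    o=T[:3,3]; return o+d*((z-o[2])/d[:,2])[:,None]
def proj(K,T,X):
    q=np.linalg.inv(T)@np.r_[X,1]; q=K@q[:3]; return q[:2]/q[2]
def mask(im,lo,hi,box=None):
    m=cv2.inRange(cv2.cvtColor(im,cv2.COLOR_BGR2HSV),np.array(lo),np.array(hi))
    if box:
        k=np.zeros_like(m);x0,y0,x1,y1=box;k[y0:y1,x0:x1]=255;m&=k
    return m
def big(m): return max(cv2.findContours(m,cv2.RETR_EXTERNAL,cv2.CHAIN_APPROX_NONE)[0],key=cv2.contourArea)
E
python3 - <<'E'
from h import *
im=cv2.imread("pics/top0.png"); K,T=cam("top")
cv2.imwrite("pics/crop.png",cv2.resize(im[160:260,130:290],None,fx=5,fy=5,interpolation=cv2.INTER_CUBIC))
hsv=cv2.cvtColor(im,cv2.COLOR_BGR2HSV)
for p in((251,197),(244,183),(158,222),(144,235),(155,203),(220,220)): print(p,hsv[p[1],p[0]])
print("disc",ray(K,T,(244,183),.045),"ctr",ray(K,T,(251,194),.045))
print("lower board ctr",ray(K,T,(162.5,217.5),.012),"brass",ray(K,T,(155,203),.082))
E
```

```text
(251, 197) [ 93  75 126]
(244, 183) [ 37  18 182]
(158, 222) [ 94  89 115]
(144, 235) [ 19  89 134]
(155, 203) [ 20 134 114]
(220, 220) [ 19  88 139]
disc [[0.56105429 0.03586434 0.045     ]] ctr [[0.53332894 0.01732244 0.045     ]]
lower board ctr [[0.47179697 0.2434753  0.012     ]] brass [[0.49867912 0.24963979 0.082     ]]
```

View pics/crop.png

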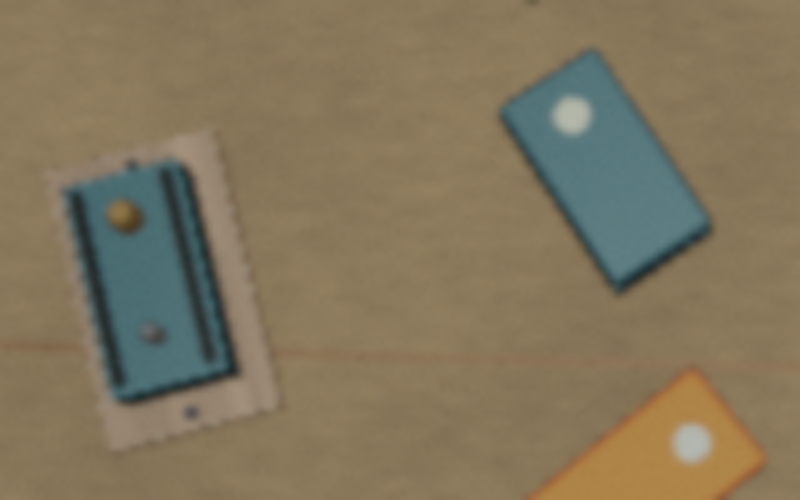

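The crop confirms it: the teal upper half has its cream disc at crop (572,115), and the lower half has brass at (125,215) and steel at (152,333). Next I'll hover over the lower half for a wrist look.

>>> send_rows(
  moves=[
    [[0, 0.53, -0.59, 0, 0, 0, 0.22], [0, 0.53, -0.59, 0, 0, 0, 0.22], [0, 0.53, -0.59, 0, 0, 0, 0.22], [0, 0.53, -0.59, 0, 0, 0, 0.22], [0, 0.53, -0.59, 0, 0, 0, 0.22], [0, 0.53, -0.59, 0, 0, 0, 0.22], [0, 0.53, -0.59, 0, 0, 0, 0.22], [0, 0.53, -0.59, 0, 0, 0, 0.22]],
  ],
)

```text
clock: 1.15
position: [0.3891, -0.0372, 0.2536]
tcp_rot: [[0.975, 0.224, 0.0], [0.224, -0.975, 0.001], [0.001, -0.001, -1.0]]
contact_force: [1.4, -0.6, -0.2]
opening: 0.0856
```

>>> send_rows(
  moves=[
    [[0, 0.17, -0.255, 0, 0, 0, 0], [0, 0.17, -0.255, 0, 0, 0, 0], [0, 0.17, -0.255, 0, 0, 0, 0], [0, 0.17, -0.255, 0, 0, 0, 0], [0, 0.17, -0.255, 0, 0, 0, 0], [0, 0.17, -0.255, 0, 0, 0, 0], [0, 0.17, -0.255, 0, 0, 0, 0], [0, 0.17, -0.255, 0, 0, 0, 0]],
  ],
)

```text
clock: 2.15
position: [0.4972, 0.2481, 0.2539]
tcp_rot: [[0.975, 0.222, -0.0], [0.222, -0.975, 0.001], [-0.0, -0.001, -1.0]]
contact_force: [0.6, 0.0, -0.6]
opening: 0.0856
```

```bash
python3 - <<'E'
from h import *
s=r.state(); im=eyes.capture("wrist"); cv2.imwrite("pics/w_lower.png",im)
import json; json.dump({k:np.array(v).tolist() for k,v in s.items()},open("s_lower.json","w"))
print(s["position"],np.abs(s["qd"]).max())
K,T=cam("wrist",s)
for X in((.4987,.2496,.082),(.47,.243,.057)): print(proj(K,T,np.array(X)))
E
```

```text
[0.49722896 0.24812553 0.25393452] 0.004839544379373497
[258.05500122 177.7558064 ]
[258.1632712  194.82449958]
```

View pics/w_lower.png

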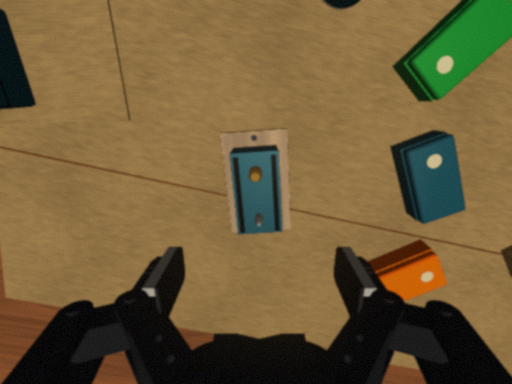

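Wrist view: lower half centred at (256,190), brass at (256,174), steel at (258,219). The teal upper half is at (429,176) with its disc at (435,161). I'll measure the joint-face outline, then look at the upper half.

```bash
cat >> h.py <<'E'
def rect(im,K,T,z,box,vmin,close=7):
    m=mask(im,(85,60,vmin),(110,255,255),box)
    m=cv2.morphologyEx(m,cv2.MORPH_CLOSE,np.ones((close,close)))
    c=big(m); X=ray(K,T,c[:,0],z)[:,:2]
    q,(w,h),a=cv2.minAreaRect((X*1000).astype(np.float32))
    if w<h: w,h,a=h,w,a+90
    a=(a+90)%180-90
    return np.array(q)/1000,w,h,a,cv2.boundingRect(c)
E
python3 - <<'E'
from h import *
import json
s=json.load(open("s_lower.json")); im=cv2.imread("pics/w_lower.png"); K,T=cam("wrist",s)
hsv=cv2.cvtColor(im,cv2.COLOR_BGR2HSV)
print("col244 V",hsv[140:240:1,244,2].tolist()); print("row200 V",hsv[200,225:292,2].tolist()); print("hue",hsv[200,225:292,0].tolist())
for v in(60,80): print(rect(im,K,T,.057,(215,125,300,245),v,15))
a=2*np.array([0]); 
m=mask(im,(12,120,60),(28,255,255),(242,160,270,190)); c=big(m); q=np.array(cv2.minEnclosingCircle(c)[0]); print("brass",q,cv2.contourArea(c),ray(K,T,q,.08))
E
```

```text
col244 V [153, 146, 152, 151, 151, 146, 117, 69, 37, 30, 31, 34, 60, 91, 102, 102, 104, 109, 106, 104, 103, 103, 106, 100, 103, 102, 103, 100, 102, 99, 102, 100, 103, 98, 100, 102, 100, 100, 100, 97, 99, 100, 95, 99, 95, 98, 97, 96, 96, 96, 98, 95, 98, 96, 94, 92, 95, 92, 96, 96, 94, 94, 94, 92, 94, 92, 88, 89, 89, 85, 86, 86, 83, 87, 83, 81, 76, 69, 69, 71, 68, 65, 63, 62, 63, 54, 51, 42, 43, 40, 40, 42, 55, 79, 112, 131, 140, 137, 136, 138]
row200 V [143, 141, 139, 143, 154, 155, 163, 160, 151, 116, 89, 72, 46, 27, 24, 27, 41, 69, 85, 94, 93, 96, 94, 96, 94, 97, 93, 95, 96, 99, 95, 98, 99, 92, 93, 97, 95, 96, 94, 96, 96, 95, 94, 96, 99, 93, 97, 87, 65, 36, 26, 27, 43, 72, 87, 92, 123, 150, 163, 165, 166, 168, 168, 162, 151, 140, 141]
hue [18, 18, 18, 16, 16, 15, 16, 15, 17, 23, 87, 94, 90, 60, 17, 30, 90, 92, 91, 94, 93, 93, 93, 92, 93, 93, 93, 93, 94, 94, 92, 94, 94, 91, 93, 93, 92, 93, 94, 93, 93, 93, 92, 93, 95, 93, 94, 94, 92, 79, 24, 10, 84, 94, 93, 81, 19, 16, 16, 15, 15, 16, 16, 18, 17, 18, 19]
(array([0.47112433, 0.2449718 ]), 107.82730102539062, 56.97626495361328, 17.25560760498047, (230, 150, 51, 83))
(array([0.47079987, 0.24491042]), 107.14212036132812, 56.992393493652344, 17.20395851135254, (230, 151, 51, 82))
brass [255.5        173.92857361] 115.0 [[0.50192059 0.25333688 0.08      ]]
```

>>> send_rows(
  moves=[
    [[0, 0.01, 0.23, 0, 0, 0, -0.37], [0, 0.01, 0.23, 0, 0, 0, -0.37], [0, 0.01, 0.23, 0, 0, 0, -0.37], [0, 0.01, 0.23, 0, 0, 0, -0.37], [0, 0.01, 0.23, 0, 0, 0, -0.37], [0, 0.01, 0.23, 0, 0, 0, -0.37], [0, 0.01, 0.23, 0, 0, 0, -0.37]],
  ],
)

```text
clock: 3.08
position: [0.5577, 0.0269, 0.2542]
tcp_rot: [[0.828, 0.561, 0.0], [0.561, -0.828, 0.001], [0.001, -0.001, -1.0]]
contact_force: [0.2, -0.7, -0.2]
opening: 0.0853
```

```bash
python3 - <<'E'
from h import *
import json
s=r.state(); im=eyes.capture("wrist"); cv2.imwrite("pics/w_up.png",im)
json.dump({k:np.array(v).tolist() for k,v in s.items()},open("s_up.json","w"))
print(s["position"],np.abs(s["qd"]).max(),np.degrees(np.arctan2(s["tcp_rot"][1][0],s["tcp_rot"][0][0])))
K,T=cam("wrist",s); p=proj(K,T,np.array((.535,.018,.045))).astype(int); print(p)
hsv=cv2.cvtColor(im,cv2.COLOR_BGR2HSV); print("colV",hsv[130:250,p[0],2].tolist())
for v in(60,80): print(rect(im,K,T,.045,(p[0]-65,p[1]-70,p[0]+65,p[1]+75),v,15))
E
```

```text
[0.55773403 0.02692276 0.25417291] 0.009436047293893092 34.09557072938297
[255 189]
colV [150, 148, 149, 149, 153, 149, 151, 149, 150, 146, 147, 133, 88, 45, 38, 49, 50, 51, 73, 95, 103, 107, 109, 109, 110, 112, 108, 107, 110, 134, 178, 201, 203, 203, 205, 203, 206, 205, 202, 207, 206, 204, 195, 165, 128, 105, 101, 101, 102, 104, 98, 104, 103, 102, 103, 100, 100, 103, 99, 100, 98, 96, 102, 95, 97, 98, 100, 97, 99, 94, 93, 96, 95, 95, 93, 92, 92, 90, 91, 93, 93, 90, 92, 88, 90, 88, 90, 87, 90, 88, 87, 83, 85, 85, 80, 84, 114, 136, 142, 143, 142, 140, 139, 144, 141, 147, 148, 146, 149, 148, 147, 143, 147, 145, 147, 147, 140, 127, 122, 129]
(array([0.5370462 , 0.02038297]), 107.52515411376953, 55.78024673461914, 35.36581802368164, (232, 145, 45, 80))
(array([0.53606836, 0.01903945]), 104.23095703125, 54.66778564453125, 35.25991439819336, (233, 148, 44, 77))
```

View pics/w_up.png

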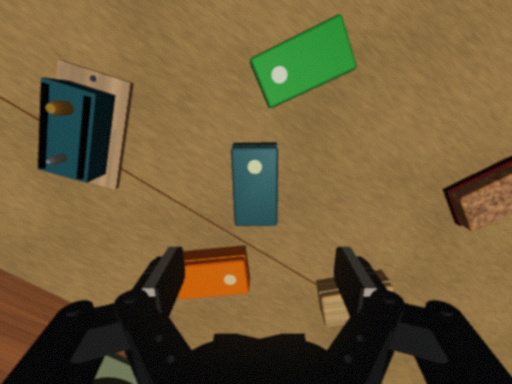

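Wrist view: teal upper half at (255,184), disc at (255,167), jaws aligned across its width. I'll refine both outlines with sub-pixel edge fits, using the same method for each so that calibration bias cancels.

```bash
cat > m.py <<'E'
from h import *
import json
def cross(v,th,rev=False):   # first upward/downward crossing
    d=np.sign(v-th); i=np.where(d[:-1]!=d[1:])[0]
    i=i[-1] if rev else i[0]
    return i+(th-v[i])/(v[i+1]-v[i])
def meas(n,z,x0,x1,rows,ends,cols,th):
    s=json.load(open(f"s_{n}.json")); im=cv2.imread(f"pics/w_{n}.png"); K,T=cam("wrist",s)
    g=cv2.GaussianBlur(cv2.cvtColor(im,cv2.COLOR_BGR2HSV)[...,2],(3,3),0).astype(float)
    hsv=cv2.cvtColor(im,cv2.COLOR_BGR2HSV)
    L=[(x0+cross(g[y,x0:x1],th),y) for y in rows]; R=[(x0+cross(g[y,x0:x1],th,True),y) for y in rows]
    P=[ray(K,T,q,z)[:,:2] for q in (L,R)]
    f=[cv2.fitLine((p*1000).astype(np.float32),cv2.DIST_HUBER,0,.01,.01).ravel() for p in P]
    f=[q*np.array([np.sign(q[0])]*2+[1,1]) for q in f]
    angs=[np.degrees(np.arctan2(q[1],q[0])) for q in f]; a=np.radians(np.mean(angs))
    u=np.array([np.cos(a),np.sin(a)]); v=np.array([-u[1],u[0]])
    lat=[np.median(p@v)*1000 for p in P]
    e=[]
    for (y0,y1,t,rev) in ends:
        q=[(x,y0+cross(g[y0:y1,x],t,rev)) for x in cols]; e.append(np.median(ray(K,T,q,z)[:,:2]@u)*1000)
    c=np.mean(lat)*v+np.mean(e)*u
    print(n,"angs",np.round(angs,2),"w",round(lat[0]-lat[1],1),"len",round(e[0]-e[1],1),"ctr",np.round(c,1),"yaw",round(np.degrees(a),2)); return c,a
E
python3 - <<'E'
from m import *
im=cv2.imread("pics/w_lower.png"); h=cv2.cvtColor(im,cv2.COLOR_BGR2HSV)
for x in (248,268): print(h[140:165,x,2].tolist(),h[220:245,x,2].tolist())
meas("lower",.057,222,289,range(165,222),[(147,165,65,True),(226,240,107,True)],list(range(247,252))+list(range(265,271)),122)
meas("up",.045,222,289,range(160,215),[(143,155,75,True),(215,235,112,True)],list(range(238,246))+list(range(264,272)),118)
K,T=cam("top"); b=ray(K,T,(155,203),.08)[0];q=ray(K,T,(160.4,226.6),.08)[0]; print("top dowels",b,q,np.degrees(np.arctan2(*(b-q)[1::-1])),(b+q)/2)
E
```

```text
[161, 161, 161, 159, 160, 149, 111, 62, 31, 30, 29, 46, 71, 95, 105, 105, 106, 107, 104, 102, 103, 105, 106, 102, 104] [88, 89, 88, 85, 87, 88, 86, 84, 86, 82, 86, 88, 83, 87, 116, 140, 138, 137, 140, 139, 141, 142, 143, 144, 142]
[168, 167, 169, 163, 148, 104, 48, 29, 27, 33, 57, 89, 105, 112, 111, 112, 106, 108, 106, 110, 110, 105, 108, 109, 109] [89, 86, 88, 88, 92, 87, 88, 87, 86, 83, 85, 81, 90, 124, 145, 147, 152, 148, 145, 145, 144, 149, 152, 151, 149]
lower angs [17.11 17.56] w 60.2 len 109.3 ctr [470.3 245.2] yaw 17.33
up angs [34.56 35.37] w 61.2 len 106.7 ctr [534.9  18.4] yaw 34.97
top dowels [0.49896986 0.250085   0.08      ] [0.44166091 0.2332117  0.08      ] 16.40585344153135 [0.47031539 0.24164835 0.08      ]
```

```bash
python3 - <<'E'
from m import *
s=r.state(); im=cv2.imread("pics/w_up.png"); K,T=cam("wrist",s)
m=mask(im,(0,0,150),(80,70,255),(240,155,270,180)); M=cv2.moments(m); q=(M["m10"]/M["m00"],M["m01"]/M["m00"]); d=ray(K,T,q,.045)[0]
a=np.radians(34.97); print("disc",q,d,"ctr from disc",d[:2]-.03*np.array([np.cos(a),np.sin(a)]))
p=np.array(s["position"]);R=np.array(s["tcp_rot"])
for c in((.5349,.0184),): print("delta tool",R.T@(np.r_[c,.028]-p), np.degrees(np.arctan2(R[1,0],R[0,0])))
E
```

```text
disc (254.32515337423314, 166.53374233128835) [0.55944367 0.03591421 0.045     ] ctr from disc [0.5348601  0.01871979]
delta tool [-0.02399913 -0.00549659  0.22609376] 34.11944767758896
```

>>> send_rows(
  moves=[
    [[0, -0.024, -0.0055, 0.06, 0, 0, -0.015], [0, -0.024, -0.0055, 0.12, 0, 0, -0.015], [0, -0.024, -0.0055, 0.17, 0, 0, -0.015], [0, -0.024, -0.0055, 0.2, 0, 0, -0.015], [0, -0.024, -0.0055, 0.22, 0, 0, -0.015], [0, -0.024, -0.0055, 0.226, 0, 0, -0.015], [0.1, -0.024, -0.0055, 0.226, 0, 0, -0.015], [0.3, -0.024, -0.0055, 0.226, 0, 0, -0.015]],
  ],
  squeeze=90,
)

```text
clock: 4.12
position: [0.5356, 0.0187, 0.0291]
tcp_rot: [[0.819, 0.574, 0.002], [0.574, -0.819, 0.001], [0.003, 0.001, -1.0]]
contact_force: [-0.2, -0.2, 0.6]
opening: 0.061
```

>>> send_rows(
  moves=[
    [[1, 0, 0, 0, 0, 0, 0], [1, 0, 0, 0, 0, 0, 0], [1, 0, 0, 0, 0, 0, 0], [1, 0, 0, 0, 0, 0, 0], [1, 0, 0, 0, 0, 0, 0]],
  ],
)

```text
clock: 4.75
position: [0.5358, 0.0187, 0.0295]
tcp_rot: [[0.819, 0.574, 0.003], [0.574, -0.819, 0.001], [0.003, 0.001, -1.0]]
contact_force: [-0.9, 0.4, 5.3]
opening: 0.0589
```

>>> send_rows(
  moves=[
    [[1, 0, 0, -0.03, 0, 0, 0], [1, 0, 0, -0.07, 0, 0, 0], [1, 0, 0, -0.11, 0, 0, 0], [1, 0.03, -0.09, -0.11, 0, 0, 0.12], [1, 0.05, -0.145, -0.11, 0, 0, 0.2], [1, 0.07, -0.2, -0.11, 0, 0, 0.28], [1, 0.077, -0.223, -0.11, 0, 0, 0.309], [1, 0.077, -0.223, -0.11, 0, 0, 0.309]],
  ],
)

```text
clock: 5.75
position: [0.4694, 0.248, 0.1389]
tcp_rot: [[0.953, 0.302, 0.002], [0.302, -0.953, 0.001], [0.002, -0.0, -1.0]]
contact_force: [-0.0, -0.8, -1.6]
opening: 0.0586
```

>>> send_rows(
  moves=[
    [[1, 0, 0, 0, 0, 0, 0], [1, 0, 0, 0, 0, 0, 0]],
  ],
)

```text
clock: 6.0
position: [0.4694, 0.247, 0.1385]
tcp_rot: [[0.954, 0.301, 0.001], [0.301, -0.954, 0.001], [0.001, -0.0, -1.0]]
contact_force: [-0.0, -0.4, -2.7]
opening: 0.0592
```

```bash
python3 - <<'E'
from h import *
s=r.state();R=np.array(s["tcp_rot"]);p=np.array(s["position"])
print(s["clock"],p.round(4),np.degrees(np.arctan2(R[1,0],R[0,0])),R[:,2].round(4),np.round(s["contact_force"],1),s["opening"])
a=np.radians(17.33);t=np.r_[np.array((.4703,.2452))+.0007*np.array([np.cos(a),np.sin(a)]),p[2]]
print("delta tool",R.T@(t-p))
im=eyes.capture("scene");cv2.imwrite("pics/hov_full.png",im)
w=eyes.capture("wrist")
A=cv2.resize(im[100:210,210:340],(520,440),interpolation=cv2.INTER_CUBIC)
cv2.imwrite("pics/hov.png",np.hstack([A,cv2.resize(w[130:384,130:390],(270,264))[:,:].copy() if 0 else cv2.copyMakeBorder(cv2.resize(w[100:384,130:390],(270,295)),0,145,0,0,0)]))
E
```

```text
6.0 [0.4694 0.247  0.1385] 17.508626707120072 [ 1.2e-03  6.0e-04 -1.0e+00] [-0.  -0.4 -2.7] 0.059193810809292646
delta tool [9.84599401e-04 2.02624679e-03 9.65748911e-07]
```

View pics/hov.png

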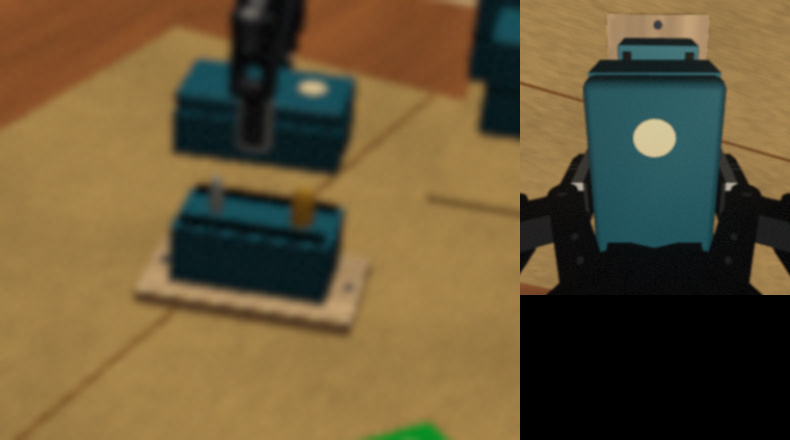

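Left crop: the block is held level above the dowels, disc on the brass side. Right crop: it is straight in the jaws. I'll correct by 1 and 2 mm and descend until the dowel tips enter.

>>> send_rows(
  moves=[
    [[1, 0.001, 0.002, 0, 0, 0, 0], [1, 0.001, 0.002, 0.01, 0, 0, 0], [1, 0.001, 0.002, 0.02, 0, 0, 0], [1, 0.001, 0.002, 0.026, 0, 0, 0], [1, 0.001, 0.002, 0.03, 0, 0, 0], [1, 0.001, 0.002, 0.034, 0, 0, 0], [1, 0.001, 0.002, 0.034, 0, 0, 0], [1, 0.001, 0.002, 0.034, 0, 0, 0]],
  ],
  squeeze=110,
)

```text
clock: 7.1
position: [0.4714, 0.2455, 0.1049]
tcp_rot: [[0.954, 0.3, 0.002], [0.3, -0.954, 0.001], [0.002, -0.0, -1.0]]
contact_force: [-0.2, -1.4, -1.4]
opening: 0.0587
```

>>> send_rows(
  moves=[
    [[1, 0, 0, 0.003, 0, 0, 0], [1, 0, 0, 0.006, 0, 0, 0], [1, 0, 0, 0.009, 0, 0, 0], [1, 0, 0, 0.012, 0, 0, 0], [1, 0, 0, 0.012, 0, 0, 0]],
  ],
)

```text
clock: 7.72
position: [0.4713, 0.2454, 0.0926]
tcp_rot: [[0.954, 0.3, 0.002], [0.3, -0.954, 0.001], [0.002, -0.0, -1.0]]
contact_force: [0.2, -0.5, -1.6]
opening: 0.0588
```

>>> send_rows(
  moves=[
    [[1, 0, 0, 0.002, 0, 0, 0], [1, 0, 0, 0.004, 0, 0, 0], [1, 0, 0, 0.0055, 0, 0, 0], [1, 0, 0, 0.0065, 0, 0, 0], [1, 0, 0, 0.0065, 0, 0, 0]],
  ],
)

```text
clock: 8.35
position: [0.4715, 0.2456, 0.0873]
tcp_rot: [[0.954, 0.3, 0.003], [0.3, -0.954, 0.001], [0.003, -0.0, -1.0]]
contact_force: [-1.8, -2.3, 7.5]
opening: 0.0586
```

>>> send_rows(
  moves=[
    [[1, 0, 0, 0.001, 0, 0, 0], [1, 0, 0, 0.0015, 0, 0, 0], [1, 0, 0, 0.002, 0, 0, 0], [1, 0, 0, 0.002, 0, 0, 0]],
  ],
)

```text
clock: 8.85
position: [0.4715, 0.2456, 0.0867]
tcp_rot: [[0.954, 0.301, 0.003], [0.3, -0.954, 0.002], [0.004, -0.0, -1.0]]
contact_force: [-3.3, -0.6, 8.9]
opening: 0.0585
```

>>> send_rows(
  moves=[
    [[1, 0, 0, 0.002, 0, 0, 0], [1, 0, 0, 0.003, 0, 0, 0], [1, 0, 0, 0.003, 0, 0, 0], [1, 0, 0, 0.003, 0, 0, 0]],
  ],
)

```text
clock: 9.35
position: [0.4715, 0.2456, 0.0866]
tcp_rot: [[0.954, 0.301, 0.004], [0.301, -0.954, 0.002], [0.005, -0.0, -1.0]]
contact_force: [-6.1, -1.7, 20.7]
opening: 0.0587
```

>>> send_rows(
  moves=[
    [[1, 0, 0, 0.0027, 0, 0, 0], [1, 0, 0, 0.0027, 0, 0, 0], [1, 0, 0, 0.0027, 0, 0, 0], [1, 0, 0, 0.0027, 0, 0, 0], [1, 0, 0, 0.0027, 0, 0, 0], [1, 0, 0, 0.0027, 0, 0, 0], [1, 0, 0, 0.0027, 0, 0, 0], [1, 0, 0, 0.0027, 0, 0, 0]],
  ],
)

```text
clock: 10.35
position: [0.4716, 0.2456, 0.0866]
tcp_rot: [[0.954, 0.301, 0.005], [0.301, -0.954, 0.002], [0.006, -0.001, -1.0]]
contact_force: [-6.0, -3.3, 19.4]
opening: 0.0587
```

```bash
python3 - <<'E'
from h import *
s=r.state();print(s["clock"],np.round(s["position"],4),np.round(s["contact_force"],1),np.round(s["wrist_torque"],2),np.round(s["tcp_rot"],4)[:,2])
im=eyes.capture("scene");w=eyes.capture("wrist")
A=cv2.resize(im[120:200,225:325],(550,440),interpolation=cv2.INTER_CUBIC)
cv2.imwrite("pics/shut.png",np.hstack([A,cv2.copyMakeBorder(cv2.resize(w[100:384,130:390],(240,262)),0,178,0,0,0)]))
E
```

```text
10.35 [0.4716 0.2456 0.0866] [-6.  -3.3 19.4] [-0.7   1.03 -0.08] [ 0.0054  0.0023 -1.    ]
```

View pics/shut.png

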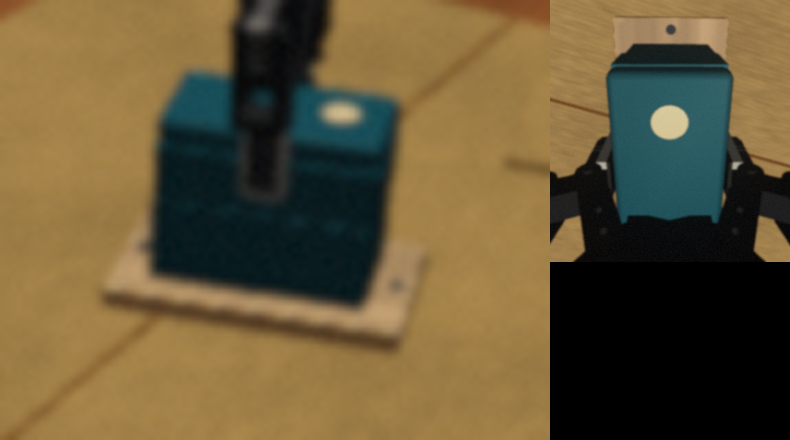

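Shut: no visible gap at the seam, and the disc hasn't moved relative to the gripper (no slip). I'll hold for 2 s more.

>>> send_rows(
  moves=[
    [[1, 0, 0, 0.0027, 0, 0, 0], [1, 0, 0, 0.0027, 0, 0, 0], [1, 0, 0, 0.0027, 0, 0, 0], [1, 0, 0, 0.0027, 0, 0, 0], [1, 0, 0, 0.0027, 0, 0, 0], [1, 0, 0, 0.0027, 0, 0, 0], [1, 0, 0, 0.0027, 0, 0, 0], [1, 0, 0, 0.0027, 0, 0, 0]],
  ],
)

```text
clock: 11.45
position: [0.4715, 0.2456, 0.0866]
tcp_rot: [[0.954, 0.301, 0.006], [0.301, -0.954, 0.003], [0.007, -0.001, -1.0]]
contact_force: [-5.4, -2.4, 19.2]
opening: 0.0587
```

>>> send_rows(
  moves=[
    [[1, 0, 0, 0.0027, 0, 0, 0], [1, 0, 0, 0.0027, 0, 0, 0], [1, 0, 0, 0.0027, 0, 0, 0], [1, 0, 0, 0.0027, 0, 0, 0], [1, 0, 0, 0.0027, 0, 0, 0], [1, 0, 0, 0.0027, 0, 0, 0], [1, 0, 0, 0.0027, 0, 0, 0], [1, 0, 0, 0.0027, 0, 0, 0]],
  ],
)

```text
clock: 12.45
position: [0.4715, 0.2456, 0.0866]
tcp_rot: [[0.954, 0.301, 0.007], [0.301, -0.954, 0.003], [0.008, -0.001, -1.0]]
contact_force: [-5.2, -2.3, 20.2]
opening: 0.0587
```

```bash
python3 - <<'E'
from h import *
s=r.state();print(s["clock"],np.round(s["position"],4),np.round(s["contact_force"],1),s["opening"]); print(r.job_done())
E
```

```text
12.45 [0.4715 0.2456 0.0866] [-5.2 -2.3 20.2] 0.05874677437941914
the job is handed in; nothing more can be done
None
```

I fitted the teal upper half onto the lower half with the cream disc over the brass dowel, pressed it shut, and handed the job in at 12.45 s, still gripping and pushing. The hand-in gives no verdict, so the result rests on my own checks below.

- **Joint gap:** from the tool height, the upper half's underside is about 57.1 mm above the bench, against 57 mm for the joint face. Pushing harder no longer lowered it, and the last scene picture shows no visible gap.
- **Push:** it was held at about 19–21 N for more than 3 s. The grip was commanded at 110 N, and the disc's position in the wrist view showed no slip in the fingers.
- **Tilt and side force:** the tool tilted slowly during the hold, up to 0.008 rad, and about 5–6 N of sideways force remained. The tilt is well under the 0.06 rad limit.
- **Camera disagreement:** the top and wrist cameras differed by about 3.5 mm and 1° on where the lower half is. I used the wrist readings for both halves, and the dowels went in with no contact force.
- **Bystanders:** the arm never went near the unpainted half, the jar or the sanding block. I did not measure their positions again at the end.

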